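# Hold a breaker in the bench tester

### The job

On the bench tester, first turn the selector knob until its pointer clicks in at the green mark. Then take the breaker module with the orange toggle, pass it upright, foot first, through the yellow-rimmed guard window and push it down on the sprung contact inside until the black line around its body is about level with the yellow rim. Finish while still gripping it there with the contact pushed down, and leave the other loose things where they are.

Things in the scene. Friction and masses are not known exactly. Their poses are not given: they have to be found in the camera images.
- breaker_orange: breaker module to test: cream block standing loose on its foot, 18 mm thick (y), 85 mm tall, 0.12 kg, orange stripe on top and orange toggle. Lower 55 mm: 60 mm deep (x); upper 30 mm: 44 mm. Black line round it 34 mm above the foot. Origin: centre of foot, z up. Grip across the 18 mm, fingertips at least 48 mm above the foot (clear of the rim). Goes in either way round
- window (a point): centre of the guard window at the top of its yellow rim, 88 mm above the bench; z up. Slot 62 mm along x, 20 mm along y (2 mm more than the breaker each way), from 8 to 18 mm below the rim top; above it the rim is a funnel, 70 x 28 mm at its top. The sprung contact lies 24 mm below the rim top at rest; with the black line level with the rim top it is pushed down 10 mm
- tester: the bench tester: fixed blue and grey case, 200 mm (x) x 280 mm (y), 80 mm tall, small dummy sockets up to 8 mm high on its +x side. Origin: centre of its underside; the window is at y = -65 mm, the selector's axis at x = 5, y = +75 mm
- contact (a joint): how far the sprung copper contact under the window is pushed down, m: 0 at rest, 0.016 at its stop. Takes about 4 N to start and 9 N at the stop; the breaker's own weight does not push it down
- selector_grip (a point): the tester's black selector knob, a point on its upright axis at the height to grip, 112 mm above the bench: a bar 46 mm long, 14 mm thick, from 90 to 120 mm above the bench, on a 52 mm disc. The bar lies along this frame's x, its white pointer at the -x end; z up; the frame turns with the knob
- selector (a joint): selector angle, rad, growing clockwise seen from above. Clicks in at four marks: 0, 0.6, 1.2 (green, the third) and 1.8, the others being white dots; at 0.9 the pointer faces the tester's -x. Starts in or near one of the first two; turns with under 0.1 N m and springs to the nearest click when let go
- breaker_blue: bystander: the same kind of breaker with a blue stripe and toggle; leave it standing. Origin: centre of its foot
- breaker_white: bystander: the same kind of breaker with a white stripe and toggle; leave it standing. Origin: centre of its foot
- screwdriver: bystander: orange-handled screwdriver lying on the bench; leave it
- switch_box: bystander: empty open cream switch box, 130 x 80 x 45 mm; leave it. Origin: centre of its underside
- tape: bystander: roll of blue tape lying flat, 84 mm across, 19 mm high; leave it. Origin: centre of its underside
- spool: bystander: green spool standing upright, 72 mm across, 50 mm high; leave it. Origin: centre of its underside
- lamp_holder: bystander: black lamp holder standing upright, 44 mm across, 50 mm high; leave it. Origin: centre of its underside
Mind the look-alikes: they are no part of the job. Leave any pink or turquoise look-alike of the breaker_orange alone.

How it is judged (in metres and radians):
On the way, in this order (a step that is already met when the one before it is completed fails the run):
1. the selector is clicked in at the green mark while the contact is still free (value of joint selector between 1.08 and 1.32 rad and value of joint contact below 0.002 m), for 0.2 s.
2. the orange breaker is held in the guard window, pushing the contact down (value of joint contact above 0.006 m and horizontal distance between breaker_orange and window below 0.005 m and angle between breaker_orange's own z axis and vertical below 0.1 rad and angle between the x axis of breaker_orange and the x axis of window, either way round below 0.12 rad and contact force between the fingers and breaker_orange above 2 N and z of the grasp point in the frame of breaker_orange below 0.086 m), for 0.2 s.
At the end, for the whole second after the job is handed in: still gripping the orange breaker from its sides, upright (0.1 rad), at rest, in the window (centre within 5 mm, in line within 0.12 rad), contact pushed down over 6 mm (foot over 30 mm below the rim); selector at the green mark (1.2 within 0.12 rad); no other loose thing moved over 30 mm (all of step 2 and value of joint selector between 1.08 and 1.32 rad and linear speed of breaker_orange below 0.03 m/s and distance of each of breaker_blue, breaker_white, screwdriver, switch_box, tape, spool, lamp_holder from where it was at the start of the episode below 0.03 m); the arm keeps its last pose, push and grip.
It fails at once if the contact is pushed down while the selector is off the green mark (value of joint contact above 0.004 m and not (value of joint selector between 1.08 and 1.32 rad)).
It fails at once if another loose thing is moved more than 30 mm (distance of any of breaker_blue, breaker_white, screwdriver, switch_box, tape, spool, lamp_holder from where it was at the start of the episode above 0.03 m).
It also fails if it takes over 64 s, if anything falls off the work surface, if the arm or the gripper's body presses on something with over 40 N, if the wrist force passes 120 N, or if a joint passes its speed limit or range.

### The arm

A 6-joint arm with a two-finger parallel gripper is mounted at the origin on the work surface. World frame = base frame: x ahead of the robot, y to its left, z up, the work surface at z = 0. Lengths are in mm, angles in degrees, forces in N, time in s.
With the tool pointing down it reaches from about 350 to 850 mm from the base axis. Payload 8.1 kg.
Tool frame: the origin (TCP) lies midway between the tips of the shut fingers; the grasp point (between the pads) lies 19 mm behind it; z points along the fingers, y is the line along which they close (so a half turn about z gives the same grasp; the last joint's range is limited). The gripper opens to 85 mm and grips with 20 to 120 N. Pads are 22 mm wide; open, the fingers measure 114 mm over their backs; the gripper's body (76 mm by 85 mm) begins 54 mm behind the grasp point. The pads swing forward as they close: fully open they stand 13 mm farther back than shut.
Start: joints at [-80.294, 7.471, 85.268, -0, 87.261, -4.893], TCP at [151.251, -580.627, 193.092] pointing down, gripper open.
Joint ranges: [-169.43, 169.43], [-51.17, 129.36], [1.28, 143.12], [-76.62, 256.62], [0, 156.53], [-152.29, 152.29]. Speed limits (degrees/s): [136.94, 136.94, 159.86, 180, 180, 180].

### API

Orientations are given as [roll, pitch, yaw] about the fixed x, y, z axes, in that order (R = Rz(yaw) Ry(pitch) Rx(roll)).
In Python, from bench import sense, snapshot, order, finder gives the robot as it stands.
- The arm moves only by the tool send_rows, never from a script. Its argument "steps" is a list of rows, each a list of 2 entries, a list of its own where there are three numbers: the shift along the world's x, y, z in units of 30 mm (1.0 is 30 mm), then the turn, a rotation vector about the world's x, y, z in rad. In form: [[[dx, dy, dz], [wx, wy, wz]], ...]. A call has 1 to 10 rows; each row is the pose to reach, as a shift and turn from the pose commanded when the call began; what a row does not reach only later rows make up. A row lasts 1/8 s, in which the tool goes at most 62.5 mm and 10.7 degrees, less where a joint would pass 70% of its speed; a pose out of reach is approached as far as the arm can. A call with a gripper value outside its range is refused whole. "fingers" is the closure, from 0 (fully open) to 1 (shut), set as the call begins (left out, the last holds). The fingers move at their own pace and stop on an object; "squeeze" is the grip in N (left out, the last holds). Time passes only in rows, so rows that repeat a pose let the fingers close. It gives the time, the measured TCP pose, the force, the opening and the grip force at its end, in the units of the state.
- sense(): the state, without advancing time (a new reading comes with each control period).
- snapshot(name): name is "scene" or "top" or "wrist"; returns a dict with "img" (420x560x3 uint8, red, green, blue), "K" (3x3 intrinsics, pixels), "pose" (4x4, takes a point from camera to world coordinates). Camera axes: x right, y up, looking along -z (the intrinsics and any distortion apply to the point x, -y, -z); pixel columns grow to the right and rows downward; lengths in mm; the calibration is good to about 2 mm. A picture is of the moment at which its call begins. There is no depth.
- order.hand_in(): hands the job in; it is judged then, once.
Trained networks look in the newest picture that a camera, given by its name, has taken for a name from the list of things; names that differ only in an ending like _2 or _b are one class to them, and where a whole thing is asked for, a point or a joint stands for the part that bears it (a point fixed in the world has none). Each returns a list of dicts, best first, with "confidence" (0 to 1); they miss things now and then, are a little off and sometimes report something else, mostly with a low value. They report only what shows in the picture. A call takes as long as a camera call. They do not tell look-alikes from the thing itself.
- finder.find_in(label, camera): "box" ([left, top, width, height] as shares, 0 to 1, of the picture: columns of its width, rows of its height, round what is visible of it).
- finder.trace(label, camera): "mask" (420x560 bool, what is visible of it) and "box" ([left, top, width, height] as shares, 0 to 1, of the picture: columns of its width, rows of its height, round what is visible of it).
- finder.pinpoint(label, camera): "at" ([column, row] as shares, 0 to 1, of the picture: columns of its width, rows of its height: a listed point, or the origin of a listed thing).
The state is a dict: "time": time; "joint_pos": joint angles; "qd": joint speeds; "joint_efforts": joint torques, N m; "tool_pos": TCP position; "tcp_rot": TCP orientation; "ft_force": force on the tool from outside, world axes, zero at the start; "wrist_torque": the same for the moment, N m; "finger_gap": finger opening in mm; "grip_force": force on a finger pad.
Only numpy, scipy, OpenCV 4.12 (cv2) and the standard library are available. Lean on these libraries where they do the work, as an engineer would, in place of code of your own. Each camera call takes 0.05 s, during which the arm holds its last target. There are 200 camera calls.

## Working session

There is one attempt and no reset: what is moved stays moved. The work goes in short steps, Python scripts to look and compute and a tool call to move; the robot and the scene stay as the last step left them, time stands still between calls to the robot, and variables do not carry over. Pictures are saved under pics/ and viewed, at most 10 in all, crops included, and the job is handed in when it is done.

Besides the shell and the picture viewer there is one more tool, called after ">>>" as name([rows], argument=value, ...), one row to a line, values as JSON. send_rows: Moves the arm, as the interface text tells. Its arguments: {"type":"object","properties":{"steps":{"type":"array"},"fingers":{"type":"number"},"squeeze":{"type":"number"}},"required":["steps"]}

```bash
mkdir -p pics; cat > h.py <<'E'
import numpy as np, cv2
from bench import sense, snapshot, order, finder
def save(name,img,box=None,scale=1):
    if box: c0,r0,c1,r1=box; img=img[r0:r1,c0:c1]
    if scale!=1: img=cv2.resize(img,None,fx=scale,fy=scale,interpolation=cv2.INTER_CUBIC)
    cv2.imwrite('pics/'+name,np.ascontiguousarray(img[:,:,::-1]))
def ray(s,px):
    K,T=np.array(s['K']),np.array(s['pose'])
    d=np.linalg.inv(K)@[px[0],px[1],1]; d=T[:3,:3]@[d[0],-d[1],-d[2]]
    return T[:3,3],d
def onz(s,px,z):
    o,d=ray(s,px); return o+d*(z-o[2])/d[2]
def proj(s,P):
    K,T=np.array(s['K']),np.array(s['pose'])
    p=T[:3,:3].T@(np.array(P)-T[:3,3]); q=K@[p[0],-p[1],-p[2]]; return q[:2]/q[2]
def at(r): return np.array(r['at'])*[560,420]
E
python3 - <<'E'
from h import *
ss={c:snapshot(c) for c in('scene','top')}
save('both.png',np.vstack([ss['top']['img']]),None,1.4)
save('scene.png',ss['scene']['img'],None,1.4)
print({k:(v.keys()) for k,v in ss.items()})
for c in ss:
  for l in('breaker_orange','window','selector_grip','tester'):
    for r in finder.pinpoint(l,c)[:5]: print(c,l,at(r).round(1),round(r['confidence'],2), onz(ss[c],at(r),{'window':88,'selector_grip':112}.get(l,0)).round(0))
print(sense())
E
```

```text
{'scene': dict_keys(['img', 'K', 'pose']), 'top': dict_keys(['img', 'K', 'pose'])}
scene breaker_orange [176.1 146.7] 0.86 [ 554. -379.    0.]
scene breaker_orange [191.7 126.6] 0.7 [ 467. -404.    0.]
scene breaker_orange [141.9 156.7] 0.54 [ 650. -428.    0.]
scene breaker_orange [299.  246.9] 0.43 [555. 131.   0.]
scene window [281.4 220.1] 0.67 [559.  71.  88.]
scene window [431.8 241.5] 0.21 [353. 391.  88.]
scene selector_grip [326.6 246.9] 0.66 [549. 209. 112.]
scene selector_grip [444.7 314. ] 0.27 [500. 505. 112.]
scene tester [297.8 244.4] 0.75 [551. 124.   0.]
top breaker_orange [401.9 230.9] 0.76 [ 472. -381.    0.]
top breaker_orange [399.  200.2] 0.47 [ 578. -371.    0.]
top window [269.7 201.3] 0.61 [553.  74.  88.]
top tester [255.2 206.5] 0.95 [545. 126.   0.]
{'time': 0.5, 'joint_pos': array([-8.02937096e+01,  7.47274319e+00,  8.52700253e+01,  1.50212278e-03,
        8.72626006e+01, -4.89157956e+00]), 'qd': array([-0.03996423, -0.04441357, -0.12226108, -0.01660801,  0.02528881,
        0.08512346]), 'joint_efforts': array([-6.23404976e-04, -5.68712354e+01, -5.00361550e+01, -1.96395686e-04,
        2.91973491e-03,  2.84166470e-05]), 'tool_pos': array([ 151.26237112, -580.5924469 ,  193.05441435]), 'tcp_rot': array([-1.79994778e+02, -1.95276292e-03,  1.45977981e+01]), 'ft_force': array([ 0.32993801, -0.08927566,  0.69907419]), 'wrist_torque': array([ 1.94192589e-02,  4.16230899e-05, -7.62192701e-03]), 'grip_force': 0.0, 'finger_gap': 85.41575142675438}
```

View pics/both.png

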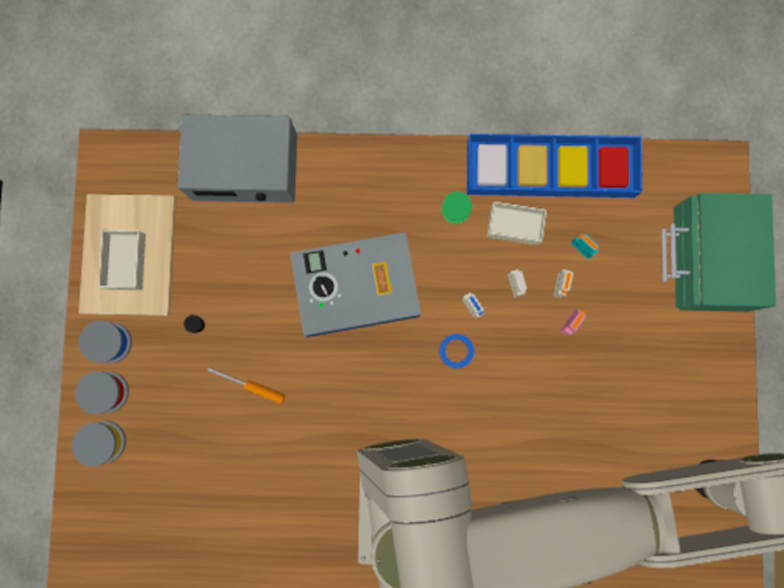

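View pics/scene.png

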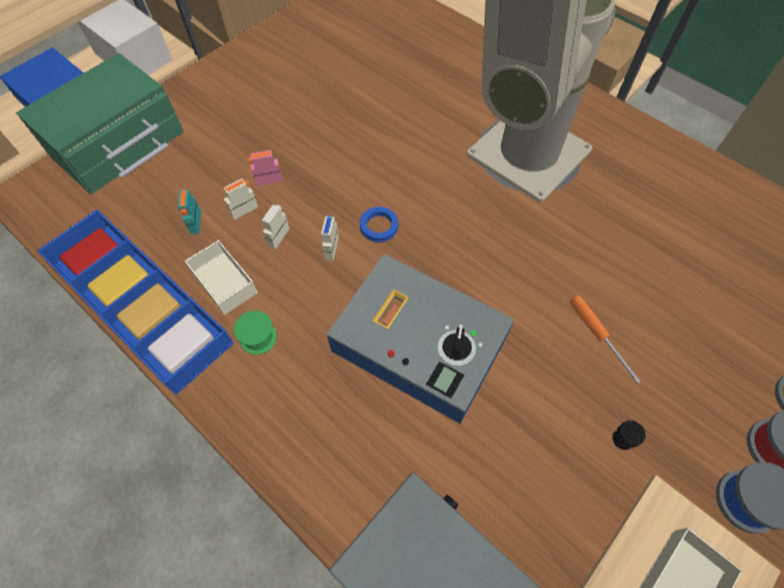

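The top view (1.4×) shows cream with an orange stripe at (564,283), pink look-alike (574,322), teal look-alike (585,245), white breaker (517,283) and blue breaker (473,305). My choice is the cream one with orange at (564,283), scene view (240,198). The knob is at (322,287) and the window at (381,278).

```bash
python3 - <<'E'
from h import *
s=snapshot('scene'); t=snapshot('top'); w=snapshot('wrist')
a=cv2.resize(s['img'][95:195,110:260],(600,400),interpolation=cv2.INTER_CUBIC)
save('crop.png',a)
x=sense(); print(x['tool_pos'],np.array(w['pose']).round(2),np.array(w['K']).round(1))
for P in [(554,-379,85),(578,-371,0),(560,-375,85)]: print(P,proj(t,P),proj(s,P))
# triangulate top of orange: top px (403,202) scene px(171,133)
def tri(p,q):
    o1,d1=ray(t,p);o2,d2=ray(s,q)
    d1=d1/np.linalg.norm(d1);d2=d2/np.linalg.norm(d2)
    A=np.c_[d1,-d2];k=np.linalg.lstsq(A,o2-o1,rcond=None)[0];return o1+k[0]*d1,o2+k[1]*d2
print(tri((403,202),(170,132)), tri((230,205),(328,241)),tri((272,199),(279.5,220)))
E
```

```text
[ 151.25046759 -580.64233755  193.13143916] [[ 2.5000e-01  9.3000e-01  2.8000e-01  2.2282e+02]
 [-9.7000e-01  2.4000e-01  7.0000e-02 -5.6162e+02]
 [-0.0000e+00 -2.9000e-01  9.6000e-01  3.7408e+02]
 [ 0.0000e+00  0.0000e+00  0.0000e+00  1.0000e+00]] [[304.7   0.  282.5]
 [  0.  304.7 207.1]
 [  0.    0.    1. ]]
(554, -379, 85) [407.0922722  204.16073144] [169.17517173 128.77314529]
(578, -371, 0) [398.89165086 200.25135098] [171.77469386 152.62063086]
(560, -375, 85) [405.86763278 202.33055881] [168.48378531 130.65840809]
(array([ 560.58072733, -365.02146463,   87.36449448]), array([ 561.29281323, -365.62662594,   87.59876812])) (array([535.09072947, 202.66267123, 113.30000476]), array([535.45441297, 202.02682296, 113.27911977])) (array([561.31098862,  66.97159818,  86.57709854]), array([561.53168566,  66.66842784,  86.60019222]))
```

View pics/crop.png

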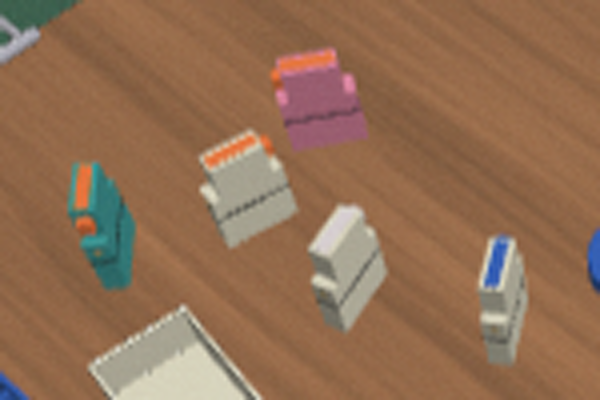

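The crop confirms it: the cream body with orange stripe and toggle is at (245,185). Teal (100,225) and pink (318,100) are the look-alikes, and white (347,270) and blue (502,300) are bystanders.

>>> send_rows([
  [[1.5, 1, 2], [0, 0, 0]],
  [[3.5, 2.2, 2.5], [0, 0, 0]],
  [[5.5, 3.4, 2.5], [0, 0, 0]],
  [[7.5, 4.6, 2.5], [0, 0, 0]],
  [[9.5, 5.8, 2.5], [0, 0, 0]],
  [[11.4, 7.1, 2.5], [0, 0, 0]],
  [[12.4, 7.1, 2.5], [0, 0, 0]],
  [[12.4, 7.1, 2.5], [0, 0, 0]],
  [[12.4, 7.1, 2.5], [0, 0, 0]],
], fingers=0)

```text
time: 1.78
tool_pos: [523.8, -367.1, 267.6]
tcp_rot: [-180.0, 0.0, 14.7]
ft_force: [-1.1, -0.5, -0.1]
finger_gap: 85.5
grip_force: 0.0
```

```bash
python3 - <<'E'
from h import *
w=snapshot('wrist'); x=sense(); print(x['time'],x['tool_pos'],x['tcp_rot'])
img=w['img'].copy()
for l in ('breaker_orange',):
  for r in finder.trace(l,'wrist')[:5]:
    m=r['mask'];ys,xs=np.nonzero(m);print(l,round(r['confidence'],2),xs.mean(),ys.mean(),m.sum(),cv2.minAreaRect(np.c_[xs,ys].astype(np.float32)))
  for r in finder.pinpoint(l,'wrist')[:5]: print(at(r),r['confidence'],onz(w,at(r),0))
np.save('w1.npy',w,allow_pickle=True)
save('w1.png',img,None,1.4)
E
```

```text
1.825 [ 522.79967676 -367.89766344  267.84369515] [-1.79993024e+02  4.96938768e-02  1.46229784e+01]
breaker_orange 0.75 294.73559322033896 142.78305084745762 885 ((294.4000244140625, 143.20001220703125), (18.782970428466797, 50.087921142578125), 26.56505012512207)
breaker_orange 0.71 293.2484076433121 213.80254777070064 1256 ((293.98077392578125, 213.90383911132812), (29.469148635864258, 47.624244689941406), 52.12501525878906)
breaker_orange 0.58 357.4291979949875 78.07330827067669 1596 ((358.1852722167969, 78.09393310546875), (51.521907806396484, 34.31607437133789), 59.34933090209961)
[293.328 139.02 ] 0.95 [ 566.21842113 -371.46731868    0.        ]
[290.92  203.112] 0.78 [ 472.54069686 -393.28342799    0.        ]
[351.008  80.808] 0.72 [ 661.30806261 -427.11998469    0.        ]
```

View pics/w1.png

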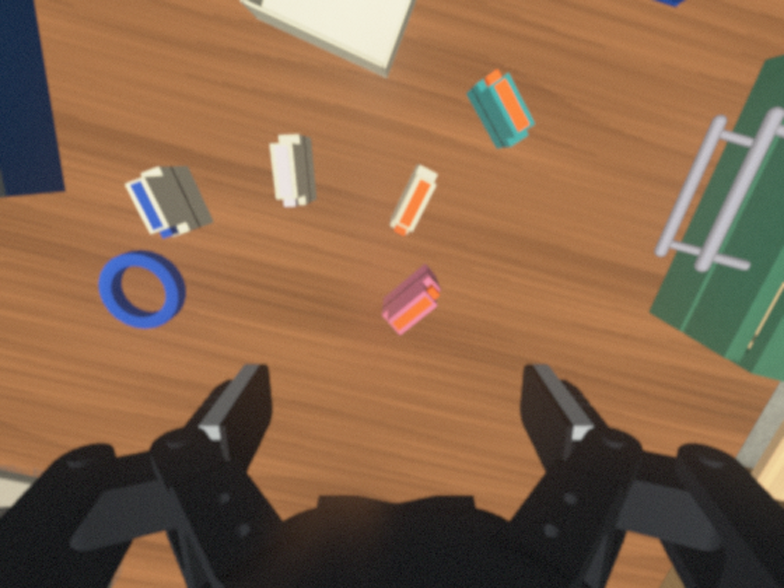

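Wrist view: the orange breaker is at (413,202) and nearly upright in the view, white at (292,170), pink at (411,303), teal at (502,108), blue at (165,200). Next I go to the tester.

>>> send_rows([
  [[0, 2, 0], [0, 0, 0]],
  [[0, 4, 0], [0, 0, 0]],
  [[0, 6, 0], [0, 0, 0]],
  [[0, 8, 0], [0, 0, 0]],
  [[-0.2, 10, 0], [0, 0, 0]],
  [[-0.4, 12, 0], [0, 0, 0]],
  [[-0.7, 14, 0], [0, 0, 0]],
  [[-0.7, 16, 0], [0, 0, 0]],
  [[-0.7, 16.6, 0], [0, 0, 0]],
  [[-0.7, 16.6, 0], [0, 0, 0]],
])

```text
time: 3.18
tool_pos: [502.1, 130.0, 268.3]
tcp_rot: [180.0, -0.0, 14.6]
ft_force: [-0.1, -0.5, 0.3]
finger_gap: 84.8
grip_force: 0.0
```

```bash
python3 - <<'E'
from h import *
w1=np.load('w1.npy',allow_pickle=True).item()
# breaker top-face axis: orange pixels near
img=w1['img'].astype(int); hsv=cv2.cvtColor(w1['img'],cv2.COLOR_RGB2HSV)
m=((hsv[...,0]<14)&(hsv[...,1]>190)&(hsv[...,2]>200)).astype(np.uint8)
m[:110]=0;m[175:]=0;m[:,:270]=0;m[:,325:]=0
ys,xs=np.nonzero(m)
r=cv2.minAreaRect(np.c_[xs,ys].astype(np.float32));print(r,len(xs))
bp=cv2.boxPoints(r);W=np.array([onz(w1,p,85) for p in bp]);print('stripe corners',W.round(1).tolist(), W.mean(0).round(1))
e=W[1]-W[0],W[2]-W[1]
for v in e: print(np.linalg.norm(v),np.degrees(np.arctan2(v[1],v[0])))
mm=cv2.erode(m,np.ones((1,1)));P=np.array([onz(w1,p,85)[:2] for p in zip(xs,ys)]);c=P.mean(0);u,sv,vt=np.linalg.svd(P-c);print('pca',c,np.degrees(np.arctan2(*vt[0][::-1])))
w=snapshot('wrist'); x=sense(); print(x['time'],x['tool_pos'],x['tcp_rot'])
np.save('w2.npy',w,allow_pickle=True)
for l,z in(('window',88),('selector_grip',112),('tester',0)):
  for r in finder.pinpoint(l,'wrist')[:2]: print(l,at(r),r['confidence'],onz(w,at(r),z).round(1))
save('w2.png',w['img'],None,1.4)
E
```

```text
((296.1176452636719, 144.4705810546875), (2.057982921600342, 23.323806762695312), 30.963756561279297) 5
stripe corners [[553.8, -366.9, 85.0], [579.7, -374.4, 85.0], [579.0, -376.7, 85.0], [553.2, -369.2, 85.0]] [ 566.4 -371.8   85. ]
26.882050344316333 -16.162343085547228
2.396107503921326 -105.3295842457539
pca [ 570.05777556 -373.35018489] 166.27567523195074
3.225 [502.31678841 129.11191188 268.22121114] [ 1.79956154e+02 -5.11065320e-03  1.45640462e+01]
window [347.704 142.716] 0.81 [562.4  67.6  88. ]
window [228.424 132.804] 0.63 [538.3 204.3  88. ]
selector_grip [227.584 135.114] 0.93 [538.1 201.  112. ]
tester [291.2   137.382] 0.62 [546.3 128.9   0. ]
```

View pics/w2.png

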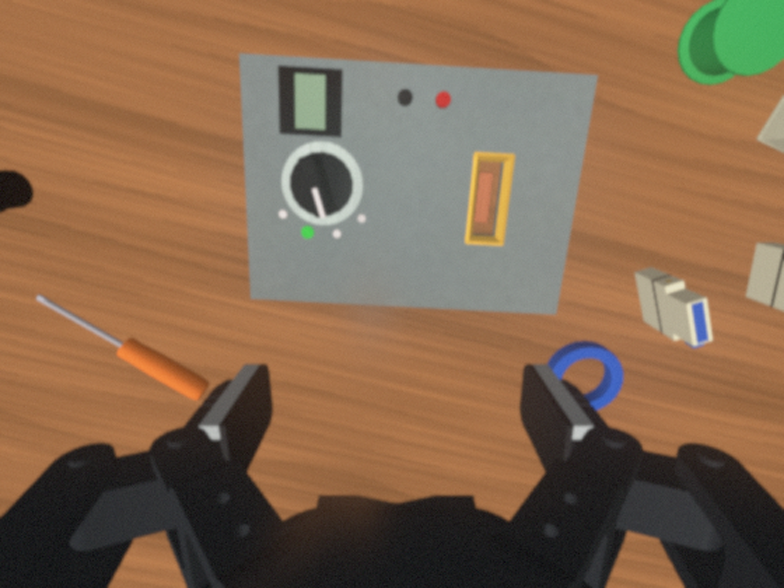

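The tester fills the wrist view. The knob is at (322,184) with its pointer at about (323,216), between the first two marks (362,218) and (336,234). Green is at (307,232) and the window at (490,199). Next I compute the yaw and pointer angle.

```bash
python3 - <<'E'
from h import *
w=np.load('w2.npy',allow_pickle=True).item()
q=lambda a,b,z: onz(w,(a/1.4,b/1.4),z)
ang=lambda v: np.degrees(np.arctan2(v[1],v[0]))
c=[q(240,54,80),q(597,74,80),q(556,314,80),q(252,299,80)]
print('case',np.round(c,1).tolist(),'ctr',np.mean(c,0)); 
for i in range(4): v=c[(i+1)%4]-c[i]; print(np.linalg.norm(v),ang(v))
hsv=cv2.cvtColor(w['img'],cv2.COLOR_RGB2HSV)
m=((hsv[...,0]>17)&(hsv[...,0]<30)&(hsv[...,1]>140)&(hsv[...,2]>110)).astype(np.uint8);m[:95]=0;m[190:]=0;m[:,:325]=0;m[:,375:]=0
ys,xs=np.nonzero(m);r=cv2.minAreaRect(np.c_[xs,ys].astype(np.float32));b=np.array([onz(w,p,86) for p in cv2.boxPoints(r)])
print('rim',r,b.mean(0),[(np.linalg.norm(b[i+1]-b[i]).round(1),ang(b[i+1]-b[i]).round(1)) for i in range(2)])
k=q(322,184,90);print('disc ctr',k)
p1,p2=q(314,188,120),q(323,217,120);print('pointer',p1,p2,ang(p2-p1))
for n,a,b in(('1',362,218),('2',336.5,234),('g',307.5,232),('4',283,214)): P=q(a,b,80);print(n,P.round(1),ang(P-k))
E
```

```text
case [[619.4, 285.4, 80.0], [676.2, 12.5, 80.0], [480.0, -28.1, 80.0], [423.7, 244.9, 80.0]] ctr [549.82045327 128.66962546  80.        ]
278.73704440946665 -78.23954179067945
200.3716743145588 -168.29452463342878
278.7438159270988 101.64568159598392
199.81329309993984 11.70354038009019
rim ((349.1245422363281, 141.69113159179688), (27.51611328125, 65.72320556640625), 6.709836959838867) [562.75303316  65.6882645   86.        ] [(np.float64(74.9), np.float64(10.7)), (np.float64(31.4), np.float64(-81.7))]
disc ctr [540.46760558 202.52132793  90.        ]
pointer [538.85303811 203.28558228 120.        ] [519.33176325 192.29997522 120.        ] -150.63134504307365
1 [520.4 164.9  80. ] -118.10858058528487
2 [501.3 183.2  80. ] -153.70987432000652
g [496.6 207.9  80. ] 172.9807332909272
4 [506.6 231.3  80. ] 139.69845219564422
```

Selector reads s≈0.6 (second mark), tester yaw 11.7°, window (563,65.3), knob (539.7,203). I'll grip the bar at yaw 29.4°, then turn it −0.6 rad about z.

>>> send_rows([
  [[0.6, 1.3, -0.5], [0, 0, 0.13]],
  [[1.24, 2.46, -1.5], [0, 0, 0.26]],
  [[1.24, 2.46, -3], [0, 0, 0.26]],
  [[1.24, 2.46, -4.5], [0, 0, 0.26]],
  [[1.24, 2.46, -5.4], [0, 0, 0.26]],
  [[1.24, 2.46, -5.77], [0, 0, 0.26]],
  [[1.24, 2.46, -5.77], [0, 0, 0.26]],
])

```text
time: 4.25
tool_pos: [539.5, 203.3, 94.9]
tcp_rot: [-180.0, 0.0, 29.4]
ft_force: [0.7, 0.6, 1.3]
finger_gap: 85.4
grip_force: 0.0
```

>>> send_rows([
  [[0, 0, 0], [0, 0, 0]],
  [[0, 0, 0], [0, 0, 0]],
  [[0, 0, 0], [0, 0, 0]],
  [[0, 0, 0], [0, 0, 0]],
  [[0, 0, 0], [0, 0, 0]],
  [[0, 0, 0], [0, 0, 0]],
  [[0, 0, 0], [0, 0, 0]],
  [[0, 0, 0], [0, 0, 0]],
], fingers=1, squeeze=25)

```text
time: 5.25
tool_pos: [539.4, 204.2, 95.0]
tcp_rot: [-180.0, 0.0, 29.5]
ft_force: [0.1, 0.1, -0.4]
finger_gap: 0.0
grip_force: 0.0
```

```bash
python3 - <<'E'
from h import *
w=snapshot('wrist'); s=snapshot('scene'); t=snapshot('top'); x=sense(); print(x)
a=w['img'][150:420,140:420]
b=s['img'][170:290,270:395]; a=cv2.resize(a,(415,400)); b=cv2.resize(b,(380,400),interpolation=cv2.INTER_CUBIC)
save('grip.png',np.hstack([a,b]))
E
```

```text
{'time': 5.4, 'joint_pos': array([ 1.56356692e+01,  7.72835294e+00,  9.54185518e+01, -1.50295326e-03,
        7.68544983e+01,  7.61438285e+01]), 'qd': array([-0.06357529,  0.03052997,  0.03875431, -0.07834005, -0.0454875 ,
        0.0298037 ]), 'joint_efforts': array([ 1.89173006e-03, -5.48869586e+01, -4.78078330e+01,  2.85626938e-04,
        1.52515036e-03, -2.13688207e-05]), 'tool_pos': array([539.4536541 , 204.13701808,  94.99187369]), 'tcp_rot': array([1.79998915e+02, 1.71274690e-03, 2.94921826e+01]), 'ft_force': array([-0.04046106, -0.74496458, -0.29765923]), 'wrist_torque': array([ 0.01054378, -0.02685799,  0.03027907]), 'grip_force': 0.0, 'finger_gap': -0.21209882814977696}
```

View pics/grip.png

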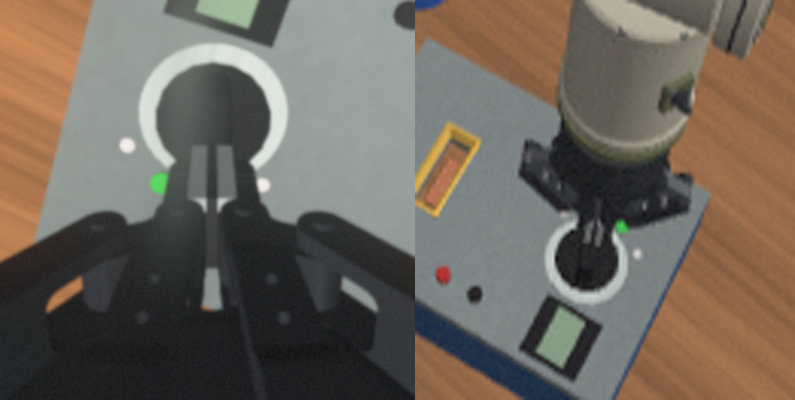

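The fingers shut fully (gap 0) without catching the bar. In the wrist view the tips sit at about (213,170), short of the disc centre at (213,115). I'll check the projections before moving.

```bash
python3 - <<'E'
from h import *
w=snapshot('wrist'); s=snapshot('scene'); x=sense(); T=x['tool_pos']
P=np.array(w['pose']); print(P.round(3)); print(T)
out=[]
for im,cam,box in((w,'w',(200,150,370,320)),(s,'s',(285,190,375,280))):
    c0,r0,c1,r1=box; k=400/(c1-c0); a=cv2.resize(im['img'][r0:r1,c0:c1],(400,400),interpolation=cv2.INTER_CUBIC).copy()
    for z,col in((95,(255,0,0)),(115,(255,255,0)),(135,(0,255,0)),(155,(0,255,255))):
        p=proj(im,(T[0],T[1],z)); print(cam,z,p.round(1)); cv2.circle(a,tuple(int(v) for v in (p-[c0,r0])*k),4,col,-1)
    # disc circle z=90 and bar ends z=120
    for th in np.linspace(0,6.28,40):
        p=proj(im,(539.7+26*np.cos(th),203+26*np.sin(th),90)); cv2.circle(a,tuple(int(v) for v in (p-[c0,r0])*k),1,(255,0,255),-1)
    out.append(a)
save('ov.png',np.hstack(out))
E
```

```text
[[ 4.92000e-01  8.33000e-01  2.53000e-01  6.03797e+02]
 [-8.70000e-01  4.71000e-01  1.43000e-01  2.41016e+02]
 [-0.00000e+00 -2.91000e-01  9.57000e-01  2.75940e+02]
 [ 0.00000e+00  0.00000e+00  0.00000e+00  1.00000e+00]]
[539.43107702 204.17503411  94.97554399]
w 95 [283.1 235.7]
w 115 [283.2 248.9]
w 135 [283.3 265.4]
w 155 [283.4 286.4]
s 95 [326.9 245.7]
s 115 [327.7 242.4]
s 135 [328.6 238.9]
s 155 [329.5 235.4]
```

View pics/ov.png

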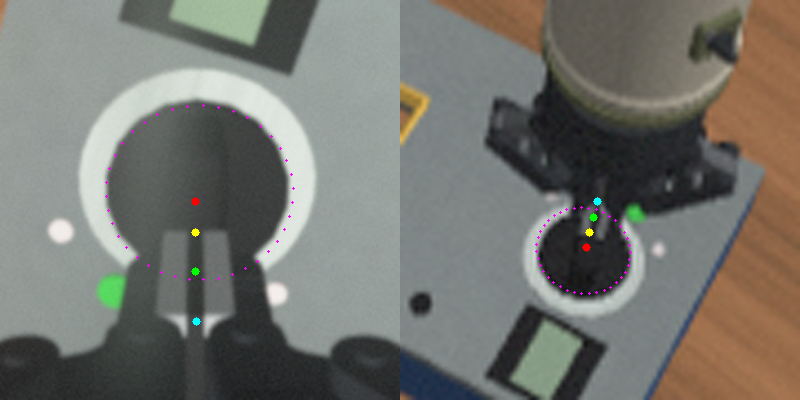

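Disc overlay matches. In both cameras the visible fingertips end at about z≈135, some 40 mm higher than the reported TCP, so they closed above the bar. I'll probe slowly downward with the fingers shut to find the true tip height from the bar top at 120.

>>> send_rows([
  [[0, 0, -0.05], [0, 0, 0]],
  [[0, 0, -0.1], [0, 0, 0]],
  [[0, 0, -0.15], [0, 0, 0]],
  [[0, 0, -0.2], [0, 0, 0]],
  [[0, 0, -0.25], [0, 0, 0]],
  [[0, 0, -0.3], [0, 0, 0]],
])

```text
time: 6.25
tool_pos: [539.5, 204.2, 85.9]
tcp_rot: [-180.0, -0.0, 29.5]
ft_force: [-0.2, 0.2, -0.7]
finger_gap: -0.1
grip_force: 0.0
```

>>> send_rows([
  [[0, 0, -0.03], [0, 0, 0]],
  [[0, 0, -0.06], [0, 0, 0]],
  [[0, 0, -0.1], [0, 0, 0]],
])

```text
time: 6.62
tool_pos: [539.5, 204.2, 83.0]
tcp_rot: [180.0, -0.0, 29.5]
ft_force: [-0.7, -0.3, -0.5]
finger_gap: -0.0
grip_force: 0.0
```

>>> send_rows([
  [[0, 0, -0.03], [0, 0, 0]],
  [[0, 0, -0.06], [0, 0, 0]],
  [[0, 0, -0.1], [0, 0, 0]],
])

```text
time: 7.0
tool_pos: [539.8, 204.3, 81.8]
tcp_rot: [180.0, -0.0, 29.5]
ft_force: [-7.7, -2.3, 17.9]
finger_gap: -0.1
grip_force: 9.0
```

>>> send_rows([
  [[0, 0, -0.03], [0, 0, 0]],
  [[0, 0, -0.06], [0, 0, 0]],
  [[0, 0, -0.1], [0, 0, 0]],
])

```text
time: 7.38
tool_pos: [540.2, 204.4, 81.5]
tcp_rot: [180.0, -0.1, 29.5]
ft_force: [-17.5, -6.5, 37.6]
finger_gap: -0.0
grip_force: 18.5
```

```bash
python3 - <<'E'
from h import *
w=snapshot('wrist'); x=sense(); T=x['tool_pos'];print(x['time'],T,x['ft_force'])
# camera vs tool check
a=w['img'][150:320,200:370]; save('dn.png',a,None,3)
E
```

```text
7.425 [540.16642622 204.37743667  81.59394794] [-15.99942897  -5.96727873  31.71750424]
```

View pics/dn.png

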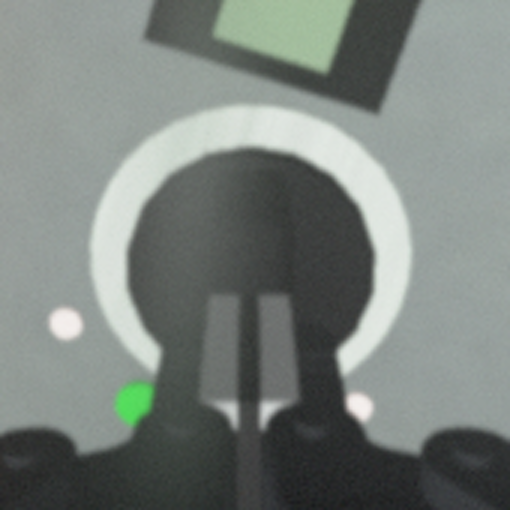

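The tips touched the bar top (120) at reported TCP ≈82, so the true tips are ≈38 mm above the reported TCP. The picture shows the shut tips at (250,300), centred over the disc. I'll rise, open, and lower to reported TCP z≈57.

>>> send_rows([
  [[0, 0, 0.5], [0, 0, 0]],
  [[0, 0, 0.5], [0, 0, 0]],
])

```text
time: 7.68
tool_pos: [540.7, 204.5, 93.5]
tcp_rot: [180.0, -0.2, 29.5]
ft_force: [-0.4, 0.6, 0.3]
finger_gap: 0.0
grip_force: 0.0
```

>>> send_rows([
  [[0, 0, 0], [0, 0, 0]],
  [[0, 0, 0], [0, 0, 0]],
  [[0, 0, 0], [0, 0, 0]],
  [[0, 0, 0], [0, 0, 0]],
  [[0, -0.03, 0], [0, 0, 0]],
  [[0, -0.03, -0.4], [0, 0, 0]],
  [[0, -0.03, -0.8], [0, 0, 0]],
  [[0, -0.03, -1.15], [0, 0, 0]],
  [[0, -0.03, -1.15], [0, 0, 0]],
], fingers=0)

```text
time: 8.8
tool_pos: [538.2, 202.9, 55.7]
tcp_rot: [-180.0, 0.2, 29.5]
ft_force: [-0.1, -0.4, -0.2]
finger_gap: 85.2
grip_force: 0.0
```

>>> send_rows([
  [[0, 0, 0], [0, 0, 0]],
  [[0, 0, 0], [0, 0, 0]],
  [[0, 0, 0], [0, 0, 0]],
  [[0, 0, 0], [0, 0, 0]],
  [[0, 0, 0], [0, 0, 0]],
  [[0, 0, 0], [0, 0, 0]],
], fingers=1, squeeze=25)

```text
time: 9.55
tool_pos: [539.6, 203.5, 57.9]
tcp_rot: [-180.0, -0.0, 29.5]
ft_force: [-2.1, 1.3, 4.6]
finger_gap: 13.7
grip_force: 27.6
```

Gripped the bar (13.7 mm). Next I turn it clockwise by 0.6 rad.

>>> send_rows([
  [[0, 0, 0], [0, 0, -0.1]],
  [[0, 0, 0], [0, 0, -0.2]],
  [[0, 0, 0], [0, 0, -0.3]],
  [[0, 0, 0], [0, 0, -0.4]],
  [[0, 0, 0], [0, 0, -0.5]],
  [[0, 0, 0], [0, 0, -0.6]],
  [[0, 0, 0], [0, 0, -0.61]],
  [[0, 0, 0], [0, 0, -0.61]],
  [[0, 0, 0], [0, 0, -0.61]],
])

```text
time: 10.68
tool_pos: [539.5, 203.9, 57.9]
tcp_rot: [-179.9, -0.0, -5.3]
ft_force: [-3.8, 5.1, 5.1]
finger_gap: 13.2
grip_force: 27.8
```

>>> send_rows([
  [[0, 0, 0], [0, 0, 0]],
  [[0, 0, 0], [0, 0, 0]],
  [[0, 0, 0], [0, 0, 0]],
  [[0, 0, 0], [0, 0, 0]],
  [[0, 0, 1.5], [0, 0, 0]],
  [[0, 0, 3.5], [0, 0, 0]],
  [[0, 0, 5], [0, 0, 0]],
  [[-1.3, -2.4, 7], [0, 0, 0]],
  [[-1.3, -2.4, 7], [0, 0, 0]],
], fingers=0)

```text
time: 11.8
tool_pos: [500.4, 130.2, 269.9]
tcp_rot: [-180.0, -0.2, -5.4]
ft_force: [0.0, 0.4, -0.4]
finger_gap: 85.4
grip_force: 0.0
```

```bash
python3 - <<'E'
from h import *
w=snapshot('wrist'); x=sense(); print(x['time'],x['tool_pos'],x['tcp_rot'])
np.save('w3.npy',w,allow_pickle=True)
for l,z in(('window',88),('selector_grip',112)):
  for r in finder.pinpoint(l,'wrist')[:1]: print(l,at(r),r['confidence'],onz(w,at(r),z).round(1))
ang=lambda v: np.degrees(np.arctan2(v[1],v[0]))
k=np.array([539.7,203,0]); c=proj(w,(539.7,203,120)); d=c.astype(int)
g=w['img'].min(2)
# bright pixels near knob on bar top, within 24 mm of axis at z=120
P=[(px,py) for py in range(d[1]-50,d[1]+50) for px in range(d[0]-50,d[0]+50) if g[py,px]>150]
Q=np.array([onz(w,p,120)[:2] for p in P]); q=Q[np.linalg.norm(Q-k[:2],axis=1)<22]
m=q.mean(0); a=ang(m-k[:2]); print(len(q),m,a,'s=',0.9-np.radians((a+168.3+180)%360-180))
save('w3.png',w['img'],None,1.4)
E
```

```text
11.85 [500.50077035 127.85922078 273.2172926 ] [179.9737997   -0.34484518  -5.51400395]
window [335.216 118.692] 0.95 [564.2  63.9  88. ]
selector_grip [213.416 154.098] 0.88 [540.  203.5 112. ]
255 [534.66685826 214.69333872] 113.2884030617152 s= 2.2685405383197743
```

View pics/w3.png

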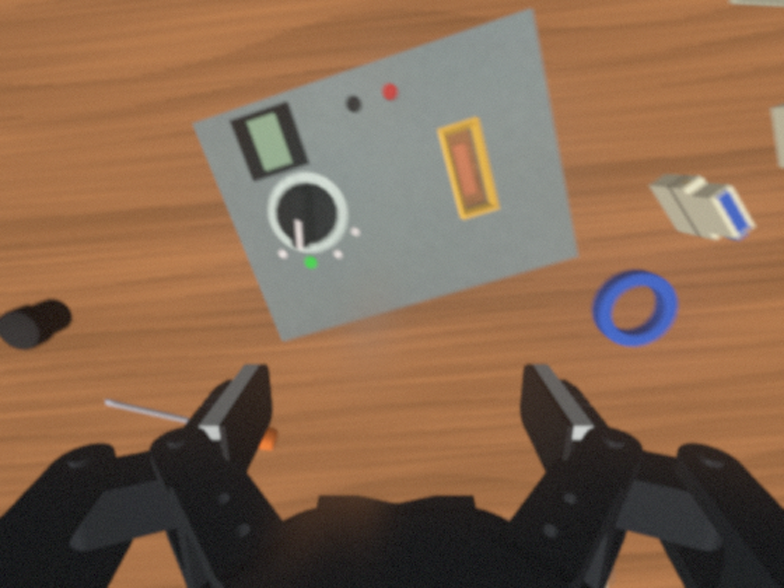

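Wrist view: the pointer runs (297,220)→(301,248) toward the green dot at (311,262), allowing for parallax. I'll verify that in numbers from close above the breaker.

>>> send_rows([
  [[0, -2, 0], [0, 0, 0]],
  [[0, -4, 0], [0, 0, 0]],
  [[0, -6, 0], [0, 0, 0]],
  [[0, -8, 0], [0, 0, -0.05]],
  [[0.2, -10, 0], [0, 0, -0.1]],
  [[0.4, -12, 0], [0, 0, -0.17]],
  [[0.7, -14, 0], [0, 0, -0.17]],
  [[1, -16, -0.5], [0, 0, -0.17]],
  [[1, -16.6, -1], [0, 0, -0.17]],
  [[1, -16.6, -1], [0, 0, -0.17]],
])

```text
time: 13.2
tool_pos: [529.5, -366.1, 233.5]
tcp_rot: [-179.8, 0.3, -15.3]
ft_force: [0.4, 0.6, -0.6]
finger_gap: 85.5
grip_force: 0.0
```

```bash
python3 - <<'E'
from h import *
ang=lambda v: np.degrees(np.arctan2(v[1],v[0]))
w=np.load('w3.npy',allow_pickle=True).item()
q=lambda a,b,z: onz(w,(a/1.4,b/1.4),z)
a=ang(q(301,248,120)-q(297,220,120)); print('pointer',a,'s=',0.9-np.radians((a+168.3+180)%360-180))
w=snapshot('wrist'); x=sense(); print(x['time'],x['tool_pos'],x['tcp_rot'])
np.save('w4.npy',w,allow_pickle=True)
hsv=cv2.cvtColor(w['img'],cv2.COLOR_RGB2HSV)
p=proj(w,(567,-372,85)).astype(int); print('exp',p)
m=((hsv[...,0]<16)&(hsv[...,1]>165)&(hsv[...,2]>150)).astype(np.uint8)
n,lab,st,ce=cv2.connectedComponentsWithStats(m)
for i in range(1,n):
  if st[i,4]>60:
    ys,xs=np.nonzero(lab==i); P=np.array([onz(w,v,85)[:2] for v in zip(xs,ys)]).astype(np.float32); r=cv2.minAreaRect(P); b=cv2.boxPoints(r)
    print(st[i],ce[i].round(1),'world',P.mean(0).round(1),'rect',np.round(r[0],1),np.round(r[1],1),ang(b[1]-b[0]).round(1),ang(b[2]-b[1]).round(1))
for r in finder.trace('breaker_orange','wrist')[:4]:
    ys,xs=np.nonzero(r['mask']);P=np.array([onz(w,v,85)[:2] for v in zip(xs,ys)]).astype(np.float32);rr=cv2.minAreaRect(P);b=cv2.boxPoints(rr)
    print('trace',round(r['confidence'],2),xs.mean(),ys.mean(),rr,ang(b[1]-b[0]))
for r in finder.pinpoint('breaker_orange','wrist')[:3]: print(at(r),r['confidence'],onz(w,at(r),0))
E
```

```text
pointer 178.96721243784694 s= 1.1222290659165524
13.25 [ 530.18360647 -365.30404851  235.4222823 ] [-179.8772688     0.18290041  -15.18781755]
exp [279 148]
[278  23   9  14  79] [282.   29.4] world [ 675.3 -404.7] rect [ 675.3 -404.7] [ 5.4 11.2] -44.6 45.4
[288  28  38  27 369] [306.5  41.3] world [ 659.2 -424.8] rect [ 659.  -424.9] [38.   8.2] -42.2 47.8
[275 132   9  36 241] [278.8 149.5] world [ 566.4 -371.4] rect [ 566.2 -371.3] [ 7.4 37.1] -12.1 77.9
[323 199  11   8  65] [328.  202.3] world [ 495.4 -409.1] rect [ 495.4 -409. ] [11.5  7.3] -34.2 55.8
[313 210  17  30 210] [320.9 224.6] world [ 471.4 -395.2] rect [ 471. -395.] [ 7.9 37.7] -34.5 55.5
trace 0.84 278.71920088790233 146.9811320754717 ((567.9345703125, -371.7057189941406), (17.961631774902344, 58.52138137817383), 78.41291046142578) -11.587107
trace 0.83 318.1132756132756 213.97186147186147 ((484.2336730957031, -395.53082275390625), (34.083030700683594, 66.12248992919922), 54.418785095214844) -35.58124
trace 0.83 303.6154266958425 48.29212253829321 ((653.9241333007812, -420.7522888183594), (56.71295166015625, 29.989761352539062), 48.686248779296875) -41.313717
[305.816  57.12 ] 0.98 [ 657.39073763 -429.79830989    0.        ]
[311.08  202.482] 0.76 [ 473.99642032 -391.89501449    0.        ]
[281.12 143.01] 0.55 [ 564.94147289 -372.85453497    0.        ]
```

Selector reads s≈1.12–1.2, which is on green. The breaker is at (566.5,−371.7) with yaw −12°. I'll go above it with part-open fingers.

>>> send_rows([
  [[0.6, -0.1, -1], [0, 0, 0.05]],
  [[1.21, -0.21, -2.5], [0, 0, 0.05]],
  [[1.21, -0.21, -4], [0, 0, 0.05]],
  [[1.21, -0.21, -4.5], [0, 0, 0.05]],
  [[1.21, -0.21, -4.5], [0, 0, 0.05]],
  [[1.21, -0.21, -4.5], [0, 0, 0.05]],
], fingers=0.4)

```text
time: 14.1
tool_pos: [568.2, -373.8, 105.9]
tcp_rot: [179.9, -0.2, -12.3]
ft_force: [1.1, -0.0, -0.2]
finger_gap: 51.4
grip_force: 0.0
```

```bash
python3 - <<'E'
from h import *
w=snapshot('wrist'); x=sense(); T=x['tool_pos'];print(x['time'],T,x['tcp_rot'],x['finger_gap'])
ang=lambda v: np.degrees(np.arctan2(v[1],v[0]))
hsv=cv2.cvtColor(w['img'],cv2.COLOR_RGB2HSV)
m=((hsv[...,0]<16)&(hsv[...,1]>165)&(hsv[...,2]>150)).astype(np.uint8)
n,lab,st,ce=cv2.connectedComponentsWithStats(m)
for i in range(1,n):
  if st[i,4]>60:
    ys,xs=np.nonzero(lab==i); P=np.array([onz(w,v,85)[:2] for v in zip(xs,ys)]).astype(np.float32); r=cv2.minAreaRect(P); b=cv2.boxPoints(r)
    print(st[i],ce[i].round(1),'rect',np.round(r[0],1),np.round(r[1],1),ang(b[1]-b[0]).round(1))
save('w5.png',w['img'],None,1.4)
E
```

```text
14.15 [ 568.24486295 -373.9928586   105.91423793] [179.88634475  -0.2460012  -12.3230443 ] 51.128628507850216
[288  40  17  22 210] [295.8  50. ] rect [ 674.9 -404.9] [ 6.1 11. ] -40.9
[304  48  60  46 992] [333.   70.5] rect [ 658.8 -425.2] [38.7  8.8] -42.3
[275 202  12  51 556] [280.5 227.3] rect [ 566.1 -371.5] [ 8.  37.6] -12.1
[322 314  23  40 372] [333.7 335.2] rect [ 469.2 -394.1] [ 8.9 37. ] -34.7
```

>>> send_rows([
  [[-0.07, 0.08, -0.8], [0, 0, 0]],
  [[-0.07, 0.08, -1.8], [0, 0, 0]],
  [[-0.07, 0.08, -2.6], [0, 0, 0]],
  [[-0.07, 0.08, -3], [0, 0, 0]],
  [[-0.07, 0.08, -3], [0, 0, 0]],
  [[-0.07, 0.08, -3], [0, 0, 0]],
])

```text
time: 14.9
tool_pos: [565.7, -371.5, 14.5]
tcp_rot: [179.9, -0.1, -12.3]
ft_force: [0.3, -0.4, 0.4]
finger_gap: 51.4
grip_force: 0.0
```

>>> send_rows([
  [[0, 0, 0], [0, 0, 0]],
  [[0, 0, 0], [0, 0, 0]],
  [[0, 0, 0], [0, 0, 0]],
  [[0, 0, 0], [0, 0, 0]],
  [[0, 0, 0], [0, 0, 0]],
  [[0, 0, 0], [0, 0, 0]],
], fingers=1, squeeze=50)

```text
time: 15.65
tool_pos: [565.3, -371.2, 13.6]
tcp_rot: [180.0, -0.1, -12.3]
ft_force: [-1.6, -0.3, 5.4]
finger_gap: 17.1
grip_force: 49.7
```

Gripped at 17.1 mm. Next I lift, carry it over and turn to the tester's yaw.

>>> send_rows([
  [[0, 0, 0.3], [0, 0, 0]],
  [[0, 0, 1], [0, 0, 0]],
  [[0, 0, 2], [0, 0, 0]],
  [[0, 0, 3.2], [0, 0, 0]],
  [[0, 0, 4.2], [0, 0, 0]],
  [[0, 0.5, 4.5], [0, 0, 0.02]],
  [[0, 1.7, 4.5], [0, 0, 0.06]],
  [[0, 3.2, 4.5], [0, 0, 0.12]],
  [[0, 4.7, 4.5], [0, 0, 0.18]],
])

```text
time: 16.77
tool_pos: [563.8, -227.1, 146.5]
tcp_rot: [-179.9, 0.1, -1.9]
ft_force: [0.9, 0.4, -1.7]
finger_gap: 17.2
grip_force: 48.9
```

>>> send_rows([
  [[0, 1.5, 0], [0, 0, 0.06]],
  [[0, 3, 0], [0, 0, 0.12]],
  [[0, 4.5, 0], [0, 0, 0.18]],
  [[0, 6, 0], [0, 0, 0.22]],
  [[-0.1, 7.5, 0], [0, 0, 0.239]],
  [[-0.1, 8.7, 0], [0, 0, 0.239]],
  [[-0.1, 9.5, 0], [0, 0, 0.239]],
  [[-0.1, 9.85, 0], [0, 0, 0.239]],
  [[-0.1, 9.85, 0], [0, 0, 0.239]],
  [[-0.1, 9.85, 0], [0, 0, 0.239]],
])

```text
time: 18.02
tool_pos: [561.5, 65.1, 147.3]
tcp_rot: [180.0, 0.0, 11.6]
ft_force: [-0.4, 0.3, -1.3]
finger_gap: 17.3
grip_force: 49.0
```

```bash
cat > chk.py <<'E'
from h import *
w=snapshot('wrist'); x=sense(); T=x['tool_pos'];print(x['time'],T.round(1),x['tcp_rot'].round(2),x['finger_gap'],x['grip_force'],x['ft_force'].round(1))
ang=lambda v: np.degrees(np.arctan2(v[1],v[0]))
R=np.array([[np.cos(a:=np.radians(x['tcp_rot'][2])),-np.sin(a)],[np.sin(a),np.cos(a)]])
hsv=cv2.cvtColor(w['img'],cv2.COLOR_RGB2HSV)
def blobs(m,z,name,mn):
  n,lab,st,ce=cv2.connectedComponentsWithStats(m.astype(np.uint8))
  for i in range(1,n):
    if st[i,4]>mn:
      ys,xs=np.nonzero(lab==i); P=np.array([onz(w,v,z)[:2] for v in zip(xs,ys)]).astype(np.float32); r=cv2.minAreaRect(P); b=cv2.boxPoints(r)
      print(name,st[i],ce[i].round(1),'rect',np.round(r[0],1),np.round(r[1],1),ang(b[1]-b[0]).round(1),'rel tool',(R.T@(np.array(r[0])-T[:2])).round(1))
blobs((hsv[...,0]<16)&(hsv[...,1]>165)&(hsv[...,2]>150),T[2]-13.6+85,'stripe',100)
blobs((hsv[...,0]>17)&(hsv[...,0]<30)&(hsv[...,1]>140)&(hsv[...,2]>110),88,'rim',40)
for r in finder.pinpoint('window','wrist')[:2]: print(at(r),r['confidence'],onz(w,at(r),88).round(1))
for r in finder.pinpoint('breaker_orange','wrist')[:2]: print(at(r),r['confidence'],onz(w,at(r),T[2]-13.6).round(1))
np.save('wc.npy',w,allow_pickle=True)
E
python3 chk.py
```

```text
18.075 [561.6  64.9 147.4] [1.7998e+02 2.0000e-02 1.1620e+01] 17.243159402846008 49.0209432458505 [ 0.4 -0.1 -1.5]
stripe [217 105  13  13 129] [222.9 110.5] rect [630.9 100.6] [3.9 4.1] -78.3 rel tool [75.1 21. ]
stripe [ 272  257   22   82 1597] [283.6 300.2] rect [562.2  65.8] [38.6  9. ] -77.8 rel tool [0.8 0.7]
stripe [  0 337  58  39 991] [ 25.6 357.2] rect [510.3 170.6] [26.1 10.3] -20.3 rel tool [-28.9 113.9]
rim [276 161  27  40 293] [295.8 173. ] rect [590.3  58.9] [36.5 17.5] -44.6 rel tool [ 26.9 -11.7]
[284.312 228.606] 0.68 [561.2  64.1 133.8]
```

```bash
python3 - <<'E'
from h import *
ang=lambda v: np.degrees(np.arctan2(v[1],v[0]))
for f in('w2','w3'):
    w=np.load(f+'.npy',allow_pickle=True).item(); hsv=cv2.cvtColor(w['img'],cv2.COLOR_RGB2HSV)
    c=proj(w,(563,65,88)); yy,xx=np.mgrid[:420,:560]
    for smin,vmin in((120,100),(140,110),(160,130)):
        m=(hsv[...,0]>17)&(hsv[...,0]<30)&(hsv[...,1]>smin)&(hsv[...,2]>vmin)&(np.hypot(xx-c[0],yy-c[1])<45)
        ys,xs=np.nonzero(m);P=np.array([onz(w,v,88)[:2] for v in zip(xs,ys)]).astype(np.float32);r=cv2.minAreaRect(P);b=cv2.boxPoints(r);print(f,smin,np.round(r[0],1),np.round(r[1],1),ang(b[1]-b[0]).round(1))
w=np.load('w3.npy',allow_pickle=True).item()
q=lambda a,b,z: onz(w,(a/1.4,b/1.4),z)
c=[q(193,123,80),q(531,9,80),q(577,256,80),q(283,341,80)];ctr=np.mean(c,0);print(ctr)
for i in range(4): v=c[(i+1)%4]-c[i]; print(np.linalg.norm(v).round(1),ang(v).round(1))
a=np.radians(11.7);print('win',ctr[:2]+65*np.array([np.sin(a),-np.cos(a)]))
# final-look picture: current wrist and scene crops side by side
wc=np.load('wc.npy',allow_pickle=True).item(); s=snapshot('scene')
A=cv2.resize(wc['img'][120:370,160:410],(400,400)); B=cv2.resize(s['img'][165:265,230:330],(400,400),interpolation=cv2.INTER_CUBIC)
save('last.png',np.hstack([A,B]))
E
```

```text
w2 120 [562.8  66.3] [74.4 32.9] -78.5
w2 140 [563.   66.2] [73.3 31.6] -78.5
w2 160 [563.1  66.2] [71.  29.6] -78.4
w3 120 [561.8  64.6] [74.4 32.3] -78.6
w3 140 [562.   64.5] [72.8 30.8] -78.6
w3 160 [562.2  64.5] [69.8 28.3] -78.5
[548.39771317 127.76608319  80.        ]
279.2 -78.6
199.7 -168.5
279.3 101.6
200.7 11.5
win [561.57888737  64.1166005 ]
```

>>> send_rows([
  [[0.015, -0.015, -0.5], [0, 0, 0]],
  [[0.015, -0.015, -1], [0, 0, 0]],
  [[0.015, -0.015, -1.4], [0, 0, 0]],
  [[0.015, -0.015, -1.6], [0, 0, 0]],
  [[0.015, -0.015, -1.7], [0, 0, 0]],
  [[0.015, -0.015, -1.8], [0, 0, 0]],
  [[0.015, -0.015, -1.8], [0, 0, 0]],
])

```text
time: 19.1
tool_pos: [562.2, 65.5, 93.6]
tcp_rot: [180.0, -0.0, 11.7]
ft_force: [0.4, -0.9, -1.5]
finger_gap: 17.3
grip_force: 49.0
```

>>> send_rows([
  [[0, 0, -0.07], [0, 0, 0]],
  [[0, 0, -0.14], [0, 0, 0]],
  [[0, 0, -0.2], [0, 0, 0]],
  [[0, 0, -0.2], [0, 0, 0]],
])

```text
time: 19.6
tool_pos: [561.9, 65.4, 87.2]
tcp_rot: [-180.0, 0.0, 11.7]
ft_force: [0.1, -0.1, -0.9]
finger_gap: 17.1
grip_force: 49.0
```

The foot is in the slot with no side force. Next I push down onto the contact.

>>> send_rows([
  [[0, 0, -0.1], [0, 0, 0]],
  [[0, 0, -0.2], [0, 0, 0]],
  [[0, 0, -0.3], [0, 0, 0]],
  [[0, 0, -0.4], [0, 0, 0]],
  [[0, 0, -0.5], [0, 0, 0]],
  [[0, 0, -0.5], [0, 0, 0]],
])

```text
time: 20.35
tool_pos: [562.1, 65.4, 72.6]
tcp_rot: [180.0, -0.0, 11.7]
ft_force: [-2.8, 1.0, 3.3]
finger_gap: 17.6
grip_force: 49.7
```

>>> send_rows([
  [[0, 0, -0.05], [0, 0, 0]],
  [[0, 0, -0.1], [0, 0, 0]],
  [[0, 0, -0.15], [0, 0, 0]],
  [[0, 0, -0.15], [0, 0, 0]],
  [[0, 0, -0.15], [0, 0, 0]],
  [[0, 0, -0.15], [0, 0, 0]],
])

```text
time: 21.1
tool_pos: [562.3, 65.4, 68.2]
tcp_rot: [180.0, -0.0, 11.7]
ft_force: [-1.4, 0.1, 4.6]
finger_gap: 17.6
grip_force: 49.9
```

```bash
python3 chk.py; python3 - <<'E'
from h import *
wc=np.load('wc.npy',allow_pickle=True).item(); s=snapshot('scene')
A=cv2.resize(wc['img'][120:370,160:410],(400,400)); B=cv2.resize(s['img'][165:265,230:330],(400,400),interpolation=cv2.INTER_CUBIC)
save('last2.png',np.hstack([A,B]))
E
```

```text
21.15 [562.3  65.4  68.1] [ 1.800e+02 -2.000e-02  1.168e+01] 17.191417763662212 49.852040768601 [-1.7  0.6  4.3]
stripe [184 100  21  22 339] [194.1 110.4] rect [629.7 110.6] [6.9 6.7] -34.7 rel tool [75.2 30.6]
stripe [ 272  256   22   83 1726] [283.  298.1] rect [563.1  66.1] [39.  9.] -77.7 rel tool [0.9 0.5]
rim [274 183  39  65 767] [302.6 206. ] rect [587.2  58.1] [41.5 18.6] -51.5 rel tool [ 22.9 -12.2]
rim [254 185   4  62 182] [255.4 215.2] rect [578.3  84.5] [35.9  1.7] -79.7 rel tool [19.6 15.4]
[280.784 227.892] 0.95 [562.   66.9  54.5]
```

View pics/last2.png

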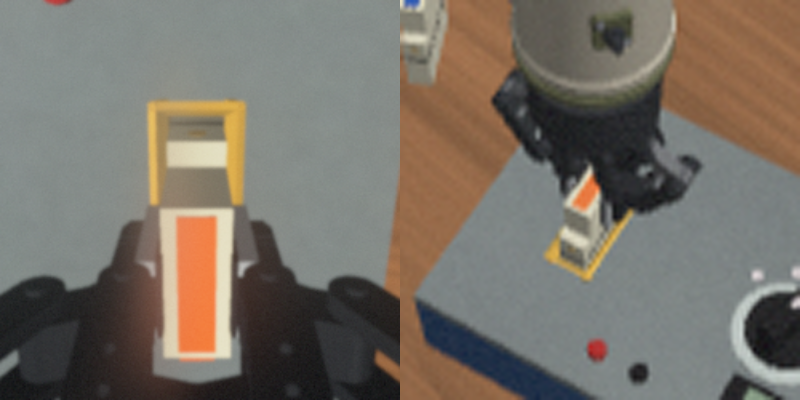

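The breaker sits in the rim, straight, with the knob on green. The reaction force suggests the contact is 6–9 mm down, so I press 2.4 mm more for margin (the stop is at 16 mm).

>>> send_rows([
  [[0, 0, -0.04], [0, 0, 0]],
  [[0, 0, -0.08], [0, 0, 0]],
  [[0, 0, -0.08], [0, 0, 0]],
  [[0, 0, -0.08], [0, 0, 0]],
  [[0, 0, -0.08], [0, 0, 0]],
  [[0, 0, -0.08], [0, 0, 0]],
  [[0, 0, -0.08], [0, 0, 0]],
])

```text
time: 22.18
tool_pos: [562.3, 65.4, 65.8]
tcp_rot: [180.0, -0.0, 11.7]
ft_force: [-2.2, -0.6, 5.6]
finger_gap: 17.1
grip_force: 49.9
```

```bash
python3 - <<'E'
from h import *
F=[]
for i in range(8): snapshot('scene'); x=sense(); F.append(x['ft_force'])
F=np.mean(F,0); print(x['tool_pos'].round(1),F.round(2),x['grip_force'],x['time'])
if F[2]>4.2: print(order.hand_in())
E
```

```text
[562.2  65.4  65.8] [-1.63 -0.3   5.53] 49.89622942171991 22.575
the job is handed in; nothing more can be done
None
```

I handed the job in at 22.6 s, with no verdict returned: the selector reads on green, and the orange breaker is gripped upright in the window with the contact pushed down an estimated 9–12 mm (from tool height and force).

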